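Shut the coin box in the hallway

ROBOT

A 6-joint arm with a two-finger parallel gripper is mounted at the origin on the work surface. World frame = base frame: x ahead of the robot, y to its left, z up, the work surface at z = 0. Lengths are in m, angles in rad, forces in N, time in s.
With the tool pointing down it reaches from about 0.375 to 0.9 m from the base axis. Payload 3.1 kg.
Tool frame: the origin (TCP) lies midway between the tips of the shut fingers; the grasp point (between the pads) lies grip_point_offset behind it (grip_point_offset is the distance from the TCP to the grasp point, in m); y points along the fingers, z is the direction in which the jaws open and shut, and the axes are right-handed (so a half turn about y gives the same grasp; the last joint's range is limited). The gripper opens to 87 mm and grips with 3 to 60 N. Pads are 19 mm wide; open, the fingers measure 117 mm over their backs; the gripper's body (75 mm by 190 mm) begins 51 mm behind the grasp point.
Start: joints at [1.117, 0.527, 1.433, -0, 1.181, -0.178], TCP at [0.17, 0.601, 0.223] pointing down, gripper open.
Joint ranges: [-3.08, 3.08], [-0.75, 2.2], [0.22, 2.44], [-1.43, 4.57], [0, 2.65], [-2.85, 2.85]. Speed limits (rad/s): [2.79, 2.79, 3.14, 3.14, 3.14, 3.14].

INTERFACE

Orientations are given as a unit quaternion [x, y, z, w].
In Python, from rig import * gives the robot as it stands.
- The arm moves only by the tool jog_arm, never from a script. Its argument "increments" is a list that holds one entry, the list of rows, each a list of 7 numbers: the turn, a rotation vector about the world's x, y, z in degrees, then the shift along the world's x, y, z in m, then the closure, from -1 (fully open) to 1 (shut), so that 0 is half open. In form: [[[rx, ry, rz, x, y, z, jaw], ...]]. A call has 1 to 8 rows; each row is the pose to reach, as a shift and turn from the pose measured when the call began; what a row does not reach only later rows make up. A row lasts 1/10 s, in which the tool goes at most 50 mm and 8.59 degrees, less where a joint would pass 70% of its speed; a pose out of reach is approached as far as the arm can. A call with a gripper value outside its range is refused whole. The fingers move at their own pace and stop on an object; "squeeze" is the grip in N (left out, the last holds). Time passes only in rows, so rows that repeat a pose let the fingers close. It gives the time, the measured TCP pose, the force and the opening at its end, in the units of the state.
- get_obs(): the state, without advancing time (a new reading comes with each control period).
- camera(name): name is "side" or "top"; returns the picture (400x640x3 uint8, red, green, blue); there is no depth.
- camera_info(name): a dict with "K" (3x3 intrinsics, pixels), "k1" (the pictures are not rectified: a ray, as slopes to the right and down, at radius r is drawn at 1 + k1 r^2 times it, then the intrinsics apply), "R" (3x3) and "t" (3): a world point X has camera coordinates R X + t. Camera axes: x right, y down, z forward; pixel columns grow to the right and rows downward; lengths in m; the calibration is good to about 2 mm. A picture is of the moment at which its call begins. camera_info takes no time and is no camera call.
- hand_in(): hands the job in, once; it reports no verdict.
The state is a dict: "time": time; "q": joint angles; "joint_velocities": joint speeds; "joint_torque": joint torques, N m; "position": TCP position; "tool_rot": TCP orientation; "ft_force": force on the tool from outside, world axes, zero at the start; "moment": the same for the moment, N m; "grip_width": finger opening in m.
Only numpy, scipy, OpenCV 4.12 (cv2) and the standard library are available. Lean on these libraries where they do the work, as an engineer would, in place of code of your own. Each camera call takes 0.05 s, during which the arm holds its last target.

TASK

The aluminium coin box on the hallway table was left open: with the fingertips, push its little drawer fully home, and only then push the raised flap over and down until it lies flat on the box, its lip in front of the drawer. Push both from their outer faces, without reaching inside or gripping them and without slamming. Do not lift or tip the box or shove it about the table, and leave the key dish, glass bowl, sunglasses case and shoehorn where they are.

Things in the scene. Friction and masses are not known exactly. Their poses are not given: they have to be found in the camera images.
- coinbox: Aluminium coin box full of coins, about 3 kg, standing loose on the table: 140 long (its x) x 110 wide (its y) x 65 mm high. Origin: centre of its underside, on the table. Its -x end is the front, where the drawer comes out; the flap is hinged at its +x end. z up. The box stands with its front roughly to the robot's right (yaw about 1.1 to 2.0).
- drawer (a joint): How far the drawer is out of the box front, in m: 0 = fully home, at most 0.075. It slides along the box's x (out towards -x) with about 1.5 N of friction and stays where it is left.
- drawer_face (a point): Centre of the outer face of the drawer's front plate (104 wide, 38 mm high, from 5 to 43 mm above the table, no handle). It moves with the drawer; axes as the box's, so the face looks along -x. When home it lies 74 mm before the box centre, 24 mm above the table.
- tray: Inside of the drawer (floor, walls, and grey lining behind the front plate, 9 mm below its top edge), holding coins. It moves with the drawer; its origin coincides with the box's origin when the drawer is home. Not to be touched.
- flap (a joint): Angle of the flap in rad: 0 = lying flat and shut on the box, 1.57 = standing upright at the box's +x end, at most 1.8. The hinge is stiff (about 0.16 N m of friction): the flap stays at any angle and must be pushed all the way down.
- hinge_line (a point): Middle of the flap's hinge line, on the box 70 mm behind its centre (+x), 66.5 mm above the table; the hinge runs along the box's y. Axes as the box's.
- flap_middle (a point): Middle of the flap's outer face (uppermost when shut, facing the box's +x side when upright). The flap is an aluminium sheet 3 mm thick, 110 wide and 152 mm long from hinge line to free edge; this point lies 76 mm from the hinge line. At the free edge a lip 30 mm deep is bent towards the inner side. The point's z is the outward normal, its -x points to the free edge.
- lining: Black rubber pad, 112 x 84 x 3 mm, on the inner side of the flap, 13 mm or more from its side edges. Origin and axes: on the hinge line, as the flap's (z = the flap's outward normal). Not to be touched.
- dish: White ceramic key dish with keys, 116 mm wide, 26 mm high, loose; origin at the centre of its underside. Stays where it is.
- bowl: Blue glass evil-eye bowl, 112 mm wide, 42 mm high, loose; origin at the centre of its underside. Stays where it is.
- case: Shut black plastic sunglasses case, 64 (x) x 160 (y) x 49 mm, loose; origin at the centre of its underside. Stays where it is.
- shoehorn: Flat stainless steel shoehorn, about 36 (x) x 205 (y) x 8 mm, loose; origin on its underside near its middle. Stays where it is.
Not all that is in view belongs to the job. There is more than one size of the coinbox; the one meant has the size given above.

How it is judged:
By the outcome, as a careful person would: the job done as asked, in the order asked, and still so for the second after the job is handed in, with the robot touching nothing.
It also fails if it takes over 45 s, if anything falls off the work surface, if the arm or the gripper's body presses on something with over 40 N, if the wrist force passes 120 N, or if a joint passes its speed limit or range.

## Working session

There is one attempt and no reset: what is moved stays moved. The work goes in short steps, Python scripts to look and compute and a tool call to move; the robot and the scene stay as the last step left them, time stands still between calls to the robot, and variables do not carry over. Pictures are saved under pics/ and viewed, and the job is handed in when it is done.

Besides the shell and the picture viewer there is one more tool, called as name(argument=value, ...), one argument or row to a line, values as JSON. jog_arm: Moves the arm, as the interface text tells. Its arguments: {"type":"object","properties":{"increments":{"type":"array","items":{"type":"array","items":{"type":"array","items":{"type":"number"}}}},"squeeze":{"type":"number"}},"required":["increments"]}

```bash
ls; mkdir -p pics; python3 - <<'E'
from rig import *
import cv2
print(get_obs())
for n in ("side","top"):
    im=camera(n); cv2.imwrite(f"pics/{n}0.png",im[:,:,::-1]); print(n,camera_info(n))
E
```

```text
pics
{'time': 0.0, 'q': array([ 1.11649849e+00,  5.28459743e-01,  1.43389810e+00,  2.94297027e-05,
        1.18140286e+00, -1.78494674e-01]), 'joint_velocities': array([ 0.00129157,  0.00111139,  0.00343055, -0.00030858, -0.0007481 ,
       -0.00065281]), 'joint_torque': array([ 3.61648426e-05, -4.40047538e+01, -1.76592511e+01,  6.33177278e-02,
        5.82285156e-02, -1.55190119e-04]), 'position': array([0.16983394, 0.6007224 , 0.22157692]), 'tool_rot': array([ 0.70111849, -0.09745389,  0.0969586 , -0.69966752]), 'ft_force': array([-0.28348236, -0.4906055 ,  0.33210344]), 'moment': array([-0.00820561,  0.04159391,  0.05488215]), 'grip_width': 0.0870390007536105}
side {'K': array([[507.76739944,   0.        , 328.3485749 ],
       [  0.        , 507.76739944, 194.9425132 ],
       [  0.        ,   0.        ,   1.        ]]), 'k1': -0.15950844892100907, 'R': array([[-0.92584455,  0.37785628,  0.00604234],
       [ 0.2838056 ,  0.7057762 , -0.64910272],
       [-0.24953208, -0.59925336, -0.76067677]]), 't': array([ 0.43275814, -0.078891  ,  1.28884441])}
top {'K': array([[427.13603892,   0.        , 323.31287439],
       [  0.        , 427.13603892, 207.60113694],
       [  0.        ,   0.        ,   1.        ]]), 'k1': -0.05712665605363125, 'R': array([[ 0.00638378, -0.99969399,  0.02389922],
       [-0.99790106, -0.00790886, -0.06427225],
       [ 0.0644416 , -0.02343876, -0.99764618]]), 't': array([-0.02606893,  0.47200779,  1.20205868])}
```

View pics/side0.png

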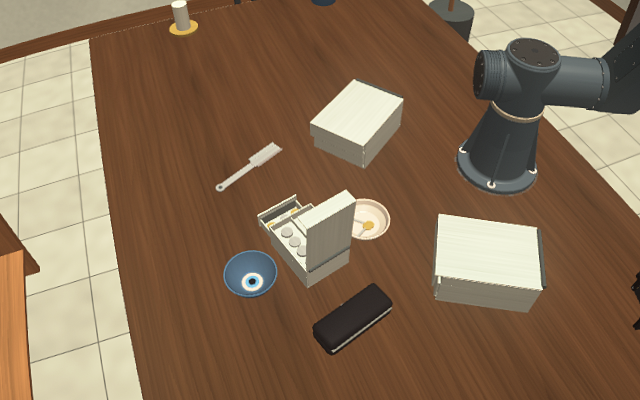

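View pics/top0.png

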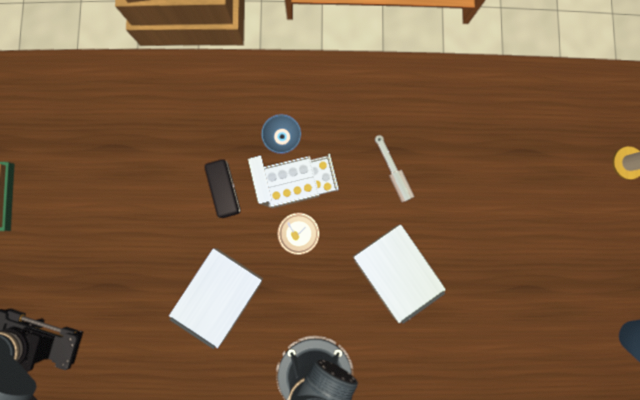

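```bash
python3 - <<'E'
import cv2
a=cv2.imread("pics/side0.png")[170:360,200:410]; cv2.imwrite("pics/side0z.png",cv2.resize(a,None,fx=3.1,fy=3.1,interpolation=cv2.INTER_CUBIC))
a=cv2.imread("pics/top0.png")[100:260,190:430]; cv2.imwrite("pics/top0z.png",cv2.resize(a,None,fx=3.3,fy=3.3,interpolation=cv2.INTER_CUBIC))
E
```

```text
(no output)
```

View pics/side0z.png

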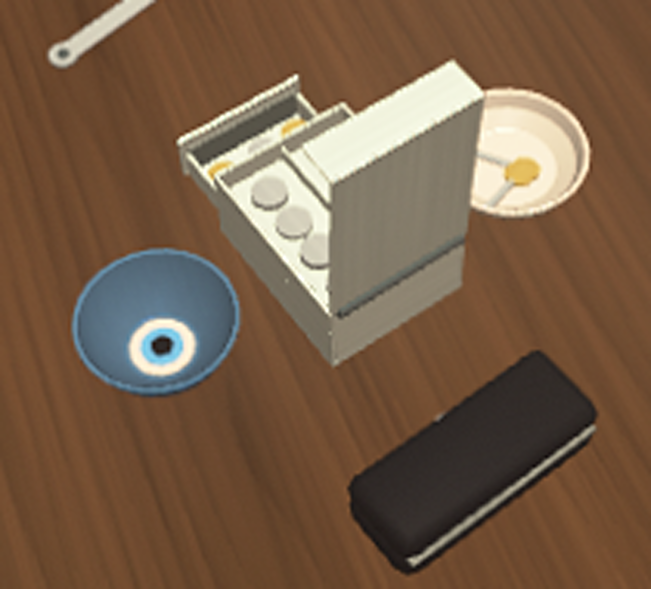

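View pics/top0z.png

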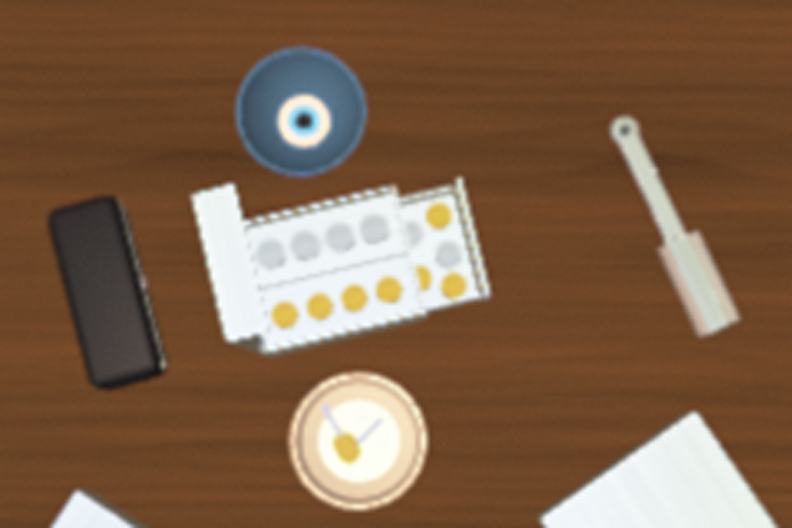

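```bash
cat > h.py <<'E'
import numpy as np, cv2
from scipy.optimize import least_squares
from rig import *
CI={n:camera_info(n) for n in("side","top")}
def proj(n,P):
    c=CI[n];X=np.atleast_2d(P)@c["R"].T+c["t"];s=X[:,:2]/X[:,2:];r2=(s**2).sum(1,keepdims=True)
    s=s*(1+c["k1"]*r2);return s@c["K"][:2,:2].T+c["K"][:2,2]
def unproj(n,uv,z):
    f=lambda p:proj(n,[p[0],p[1],z])[0]-uv
    return least_squares(f,[.5,0]).x
def fp(ang,r,y,dn=0): # flap pt: r from hinge, dn along outward normal
    return np.array([70-r*np.cos(ang)+dn*np.sin(ang), y, 66.5+r*np.sin(ang)+dn*np.cos(ang)])
def W(p,P):
    x,y,yaw=p;c,s=np.cos(yaw),np.sin(yaw);P=np.asarray(P)/1000
    return np.array([x+c*P[0]-s*P[1],y+s*P[0]+c*P[1],P[2]])
def model(p,k):
    d,f=p[3]*1000,p[4]
    t=dict(A=(70,-55,0),B=(70,55,0),C=(-70,-55,65),D=(-70,55,65),DL=(-74-d,-52,43),DR=(-74-d,52,43),
      FL=fp(f,152,-55,3),FR=fp(f,152,55,3),LL=fp(f,152,-55,-30),LR=fp(f,152,55,-30))[k]
    return W(p[:3],t)
def fit(obs,p0):
    def res(p): return np.concatenate([proj(n,model(p,k))[0]-uv for n,k,uv in obs])
    r=least_squares(res,p0,loss="soft_l1",f_scale=1.5)
    e=res(r.x).reshape(-1,2)
    for (n,k,uv),ee in zip(obs,e): print(n,k,np.round(ee,1))
    print("pose",np.round(r.x,4)); return r.x
E
python3 - <<'E'
from h import *
S={'A':(334,362),'B':(462,291),'FL':(330,182),'FR':(483,97),'LR':(455,60),'DL':(180,143),'DR':(297,77)}
T={'DL':(461,178),'DR':(490,296),'FL':(192,194),'FR':(228,342),'LL':(235,184),'C':(398,186),'D':(424,316)}
obs=[("side",k,np.array(v)/3.1+(200,170)) for k,v in S.items()]+[("top",k,np.array(v)/3.3+(190,100)) for k,v in T.items()]
fit(obs,[.5,.1,1.8,.05,1.5])
for nm,uv,z in [("bowl",(301,110),.042),("dish",(358,440),.026),("caseTL",(50,212),.045),("caseTR",(113,197),.045),("caseBR",(165,372),.045),("caseBL",(100,388),.045),("shoehorn top",(624,130),0.005),("sh bot",(705,335),.005)]:
    print(nm,unproj("top",np.array(uv)/3.3+(190,100),z).round(3))
E
```

```text
side A [-0.6  1.1]
side B [ 0.1 -1.9]
side FL [ 0.5 -0.3]
side FR [ 1.1 -1.2]
side LR [-0.8 -0.8]
side DL [-0.2 -1.8]
side DR [ 1.  -1.2]
top DL [-0.5  0.1]
top DR [-0.7  0.2]
top FL [-0.4 -0.5]
top FR [-1.2 -0.6]
top LL [-0.1 -0.7]
top C [-1.2 -0.3]
top D [ 0.1 -1. ]
pose [0.5411 0.0728 1.8096 0.0522 1.616 ]
bowl [0.679 0.098]
dish [0.398 0.047]
caseTL [0.589 0.309]
caseTR [0.602 0.256]
caseBR [0.454 0.209]
caseBL [0.44  0.263]
shoehorn top [ 0.674 -0.185]
sh bot [ 0.492 -0.256]
```

```bash
python3 - <<'E'
from h import *
import rig
from scipy.spatial.transform import Rotation as R
print([k for k in dir(rig) if not k.startswith('_')]); print(getattr(rig,'grip_point_offset',None))
o=get_obs(); M=R.from_quat(o["tool_rot"]).as_matrix(); print(M.round(3)); z=M[:,2]; print(np.degrees(np.arctan2(z[1],z[0])))
E
```

```text
['Unreachable', 'camera', 'camera_info', 'get_obs', 'grip_point_offset', 'hand_in']
0.0187
[[ 0.962 -0.001  0.272]
 [-0.272 -0.002  0.962]
 [-0.    -1.    -0.002]]
74.19773062072302
```

jog_arm(
  increments=[
    [[0,0,-5,0.02,-0.03,0.02,1],[0,0,-10,0.045,-0.075,0.04,1],[0,0,-15,0.07,-0.12,0.06,1],[0,0,-22,0.095,-0.16,0.068,1],[0,0,-29,0.12,-0.2,0.068,1],[0,0,-36,0.145,-0.245,0.068,1],[0,0,-42,0.17,-0.287,0.068,1],[0,0,-48,0.195,-0.33,0.068,1]],
  ],
  squeeze=10,
)

```text
time: 0.9
position: [0.3626, 0.2734, 0.2896]
tool_rot: [0.6, -0.375, 0.374, -0.599]
ft_force: [-0.1, 0.5, 0.4]
grip_width: 0.0311
```

jog_arm(
  increments=[
    [[0,0,-4,0.024,-0.04,0,1],[0,0,-8,0.048,-0.08,0,1],[0,0,-12.5,0.073,-0.122,0,1],[0,0,-12.5,0.098,-0.164,0,1],[0,0,-12.5,0.123,-0.206,0,1],[0,0,-12.5,0.148,-0.248,0,1],[0,0,-12.5,0.172,-0.288,0,1],[0,0,-12.5,0.195,-0.326,0,1]],
  ],
)

```text
time: 1.7
position: [0.5581, -0.0546, 0.2892]
tool_rot: [0.556, -0.439, 0.437, -0.554]
ft_force: [0.9, -0.4, -1.0]
grip_width: 0.0007
```

jog_arm(
  increments=[
    [[0,0,0,0.023,-0.04,0,1],[0,0,0,0.023,-0.04,-0.04,1],[0,0,0,0.023,-0.04,-0.08,1],[0,0,0,0.023,-0.04,-0.12,1],[0,0,0,0.023,-0.04,-0.16,1],[0,0,0,0.023,-0.04,-0.19,1],[0,0,0,0.023,-0.04,-0.19,1]],
  ],
)

```text
time: 2.4
position: [0.5773, -0.0934, 0.0946]
tool_rot: [0.557, -0.443, 0.434, -0.553]
ft_force: [-0.1, 0.6, 0.2]
grip_width: 0.0008
```

```bash
python3 - <<'E'
from h import *
from scipy.spatial.transform import Rotation as R
o=get_obs(); M=R.from_quat(o["tool_rot"]).as_matrix(); z=M[:,2]; print(np.degrees(np.arctan2(z[1],z[0])),M[:,1].round(3),o["position"],o["ft_force"],o["grip_width"],o["time"])
for n in ("side","top"):
    im=camera(n)[:,:,::-1]
    a=im[100:320,190:430]; cv2.imwrite(f"pics/{n}1z.png",cv2.resize(a,None,fx=2.7,fy=2.7,interpolation=cv2.INTER_CUBIC))
E
```

```text
13.412323621508396 [-0.013  0.004 -1.   ] [ 0.57732431 -0.09337295  0.09458855] [-0.11677697  0.61413612  0.23791964] 0.0008076544236101015 2.4
```

View pics/side1z.png

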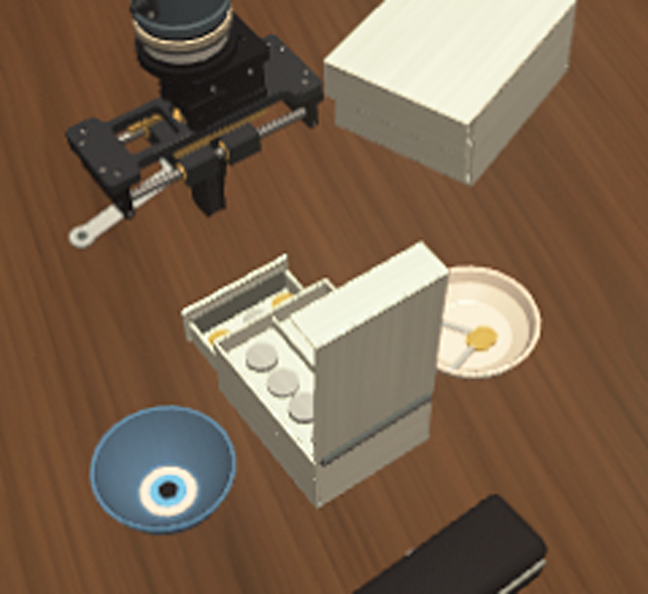

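View pics/top1z.png

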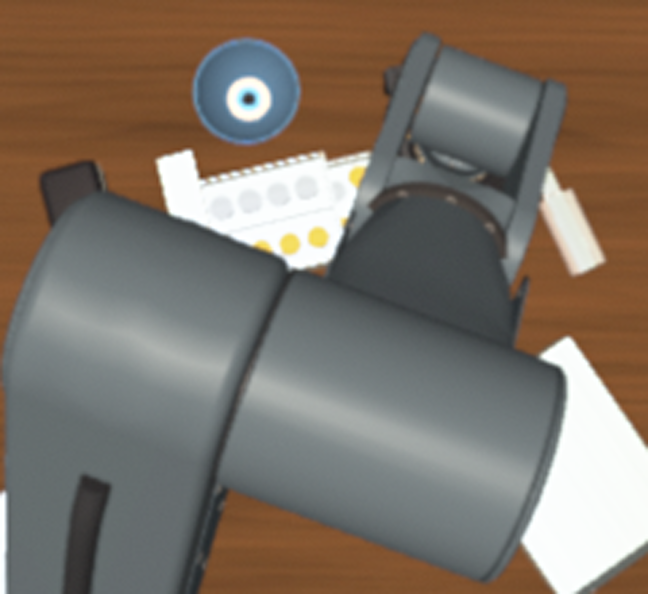

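jog_arm(
  increments=[
    [[0,0,0,0,0,-0.025,1],[0,0,0,0,0,-0.05,1],[0,0,0,0,0,-0.065,1],[0,0,0,0,0,-0.072,1],[0,0,0,-0.002,0.01,-0.072,1],[0,0,0,-0.005,0.02,-0.072,1],[0,0,0,-0.0062,0.026,-0.072,1],[0,0,0,-0.0062,0.026,-0.072,1]],
  ],
)

```text
time: 3.3
position: [0.5747, -0.0672, 0.0279]
tool_rot: [0.556, -0.439, 0.437, -0.555]
ft_force: [0.3, -0.1, -0.8]
grip_width: 0.0003
```

jog_arm(
  increments=[
    [[0,0,0,-0.001,0.004,-0.003,1],[0,0,0,-0.002,0.008,-0.004,1],[0,0,0,-0.003,0.0125,-0.004,1],[0,0,0,-0.004,0.017,-0.004,1],[0,0,0,-0.005,0.0215,-0.004,1],[0,0,0,-0.006,0.026,-0.004,1],[0,0,0,-0.0074,0.0305,-0.004,1],[0,0,0,-0.0085,0.035,-0.004,1]],
  ],
)

```text
time: 4.1
position: [0.5663, -0.0318, 0.0239]
tool_rot: [0.556, -0.439, 0.437, -0.555]
ft_force: [0.2, -1.1, 0.4]
grip_width: 0.0007
```

jog_arm(
  increments=[
    [[0,0,0,-0.0007,0.003,0,1],[0,0,0,-0.0014,0.006,0,1],[0,0,0,-0.002,0.0085,0,1],[0,0,0,-0.0026,0.011,0,1],[0,0,0,-0.0032,0.0132,0,1],[0,0,0,-0.0036,0.0152,0,1],[0,0,0,-0.004,0.017,0,1],[0,0,0,-0.0043,0.018,0,1]],
  ],
)

```text
time: 4.9
position: [0.5617, -0.0136, 0.0238]
tool_rot: [0.556, -0.439, 0.437, -0.555]
ft_force: [0.1, -0.8, -0.5]
grip_width: 0.0005
```

jog_arm(
  increments=[
    [[0,0,0,-0.0002,0.001,0,1],[0,0,0,-0.0005,0.002,0,1],[0,0,0,-0.0007,0.003,0,1]],
  ],
)

```text
time: 5.2
position: [0.561, -0.0106, 0.0238]
tool_rot: [0.556, -0.439, 0.437, -0.555]
ft_force: [-0.7, -1.7, 1.0]
grip_width: 0.0005
```

jog_arm(
  increments=[
    [[0,0,0,-0.0001,0.0007,0,1],[0,0,0,-0.0003,0.0014,0,1]],
  ],
)

```text
time: 5.4
position: [0.5608, -0.0097, 0.0238]
tool_rot: [0.556, -0.438, 0.437, -0.555]
ft_force: [0.4, -5.8, 0.0]
grip_width: 0.0007
```

```bash
python3 - <<'E'
from h import *
o=get_obs(); print(o["position"],o["ft_force"])
for n in ("side",):
    im=camera(n)[:,:,::-1]
    a=im[150:310,240:410]; cv2.imwrite(f"pics/{n}2z.png",cv2.resize(a,None,fx=3.6,fy=3.6,interpolation=cv2.INTER_CUBIC))
E
```

```text
[ 0.56080065 -0.009684    0.02375645] [ 0.39814556 -5.82280699  0.01262651]
```

View pics/side2z.png

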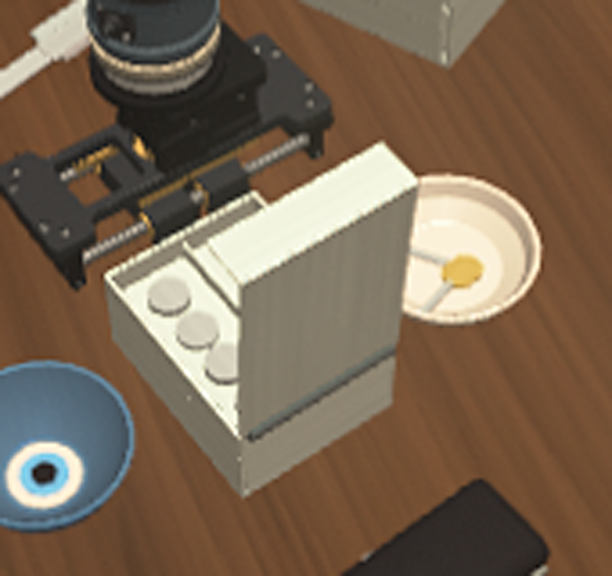

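jog_arm(
  increments=[
    [[0,0,0,0.001,-0.004,0,1],[0,0,0,0.005,-0.02,0,1],[0,0,0,0.01,-0.04,0,1],[0,0,0,0.011,-0.045,0.04,1],[0,0,0,0.011,-0.045,0.09,1],[0,0,0,0.011,-0.045,0.14,1],[0,0,0,0.011,-0.045,0.19,1],[0,0,0,0.011,-0.045,0.235,1]],
  ],
)

```text
time: 6.25
position: [0.5721, -0.0555, 0.2615]
tool_rot: [0.556, -0.438, 0.437, -0.555]
ft_force: [0.8, -1.1, 0.2]
grip_width: 0.0006
```

```bash
python3 - <<'E'
from h import *
o=get_obs(); print(o["position"],o["ft_force"])
for n in ("side","top"):
    im=camera(n)[:,:,::-1]
    a=im[140:310,220:420]; cv2.imwrite(f"pics/{n}3z.png",cv2.resize(a,None,fx=3.5,fy=3.5,interpolation=cv2.INTER_CUBIC))
E
```

```text
[ 0.57211172 -0.05551399  0.26148208] [ 0.7744384  -1.13138149  0.17477603]
```

View pics/side3z.png

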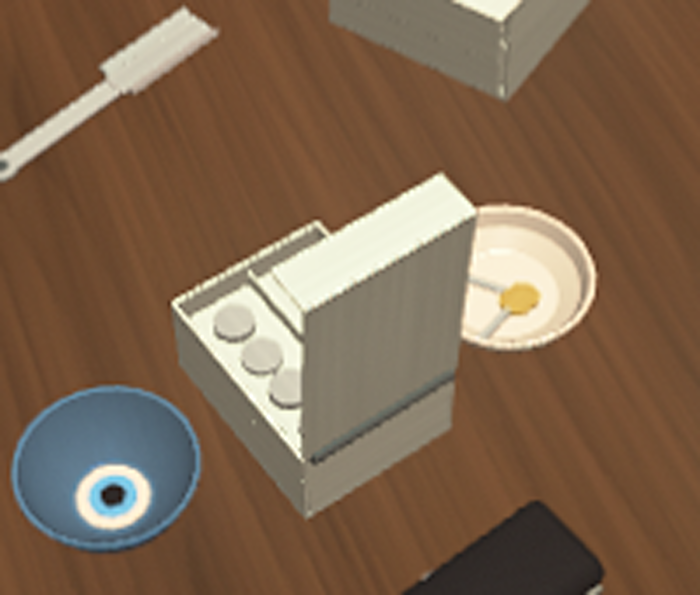

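View pics/top3z.png

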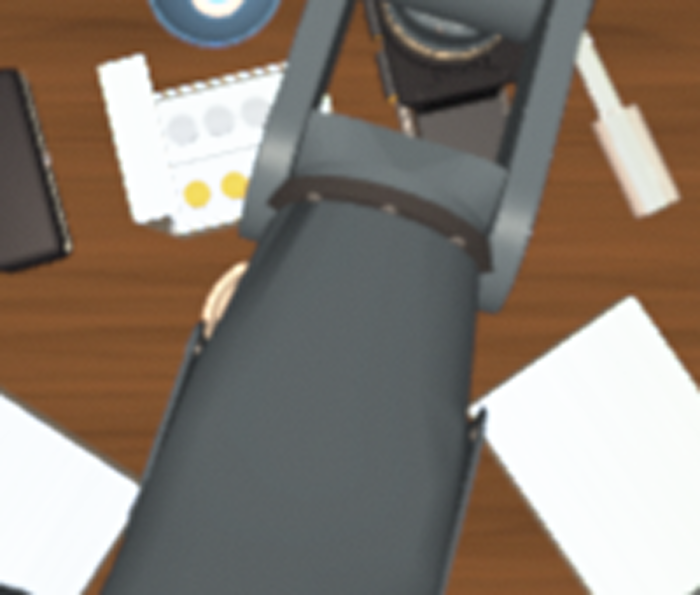

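jog_arm(
  increments=[
    [[0,0,0,-0.004,0.015,0.03,1],[0,0,0,-0.013,0.055,0.033,1],[0,0,0,-0.023,0.095,0.033,1],[0,0,0,-0.033,0.135,0.033,1],[0,0,0,-0.043,0.175,0.033,1],[0,0,0,-0.053,0.215,0.033,1],[0,0,0,-0.062,0.254,0.033,1],[0,0,0,-0.062,0.254,0.033,1]],
  ],
)

```text
time: 7.15
position: [0.5126, 0.2011, 0.2986]
tool_rot: [-0.555, 0.433, -0.439, 0.558]
ft_force: [0.1, -0.5, 1.0]
grip_width: 0.0007
```

```bash
python3 - <<'E'
from h import *
o=get_obs(); print(o["position"],o["ft_force"])
im=camera("top")[:,:,::-1]
a=im[100:260,190:430]; cv2.imwrite(f"pics/top4z.png",cv2.resize(a,None,fx=3.3,fy=3.3,interpolation=cv2.INTER_CUBIC))
E
```

```text
[0.51263409 0.20113518 0.29858211] [ 0.12470697 -0.46846022  0.95110965]
```

View pics/top4z.png

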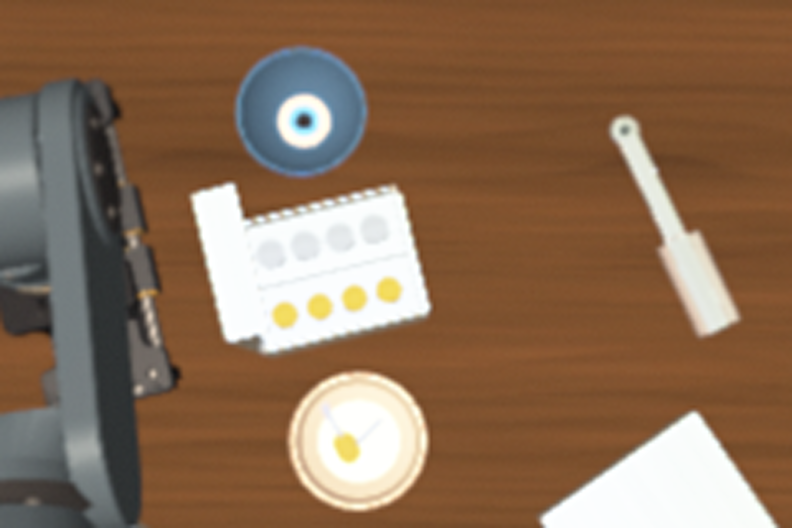

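jog_arm(
  increments=[
    [[0,0,0,0,0,-0.03,1],[0,0,0,0,0,-0.06,1],[0,0,0,0,0,-0.09,1],[0,0,0,0,0,-0.11,1],[0,0,0,0.003,-0.01,-0.11,1],[0,0,0,0.006,-0.02,-0.11,1],[0,0,0,0.008,-0.03,-0.11,1],[0,0,0,0.008,-0.032,-0.11,1]],
  ],
)

```text
time: 8.0
position: [0.5232, 0.1651, 0.19]
tool_rot: [-0.554, 0.432, -0.442, 0.558]
ft_force: [0.0, -0.4, 0.4]
grip_width: 0.0005
```

```bash
cat > fl.py <<'E'
from h import *
import sys
c=np.array([.5411,.0728]);u=np.array([np.cos(1.8096),np.sin(1.8096)])
o=get_obs();p=o["position"]
print("pos",p.round(4),"F",o["ft_force"].round(2),"u",((p[:2]-c)@u).round(4),"v",((p[:2]-c)@[-u[1],u[0]]).round(4))
a,b,n=float(sys.argv[1]),float(sys.argv[2]),int(sys.argv[3]); r=float(sys.argv[4]) if len(sys.argv)>4 else 126
for th in np.linspace(a,b,n):
    U=(70-r*np.cos(th)+2*np.sin(th)+9.5)/1000; Z=(66.5+r*np.sin(th)+2*np.cos(th))/1000
    t=np.r_[c+U*u,Z]; print(round(th,2),(t-p).round(4))
E
python3 fl.py 1.6 1.2 8
```

```text
pos [0.5232 0.1651 0.19  ] F [ 0.04 -0.38  0.42] u 0.0939 v -0.0045
1.6 [-0.0023 -0.0095  0.0024]
1.54 [-0.0006 -0.0165  0.0025]
1.49 [ 0.0011 -0.0235  0.0022]
1.43 [ 0.0028 -0.0305  0.0015]
1.37 [ 0.0045 -0.0374  0.0004]
1.31 [ 0.0062 -0.0442 -0.0011]
1.26 [ 0.0078 -0.0509 -0.003 ]
1.2 [ 0.0094 -0.0576 -0.0053]
```

jog_arm(
  increments=[
    [[0,0,0,0.001,-0.005,0.001,1],[0,0,0,0.002,-0.011,0.002,1],[0,0,0,0.003,-0.017,0.002,1],[0,0,0,0.004,-0.023,0.002,1],[0,0,0,0.005,-0.03,0.001,1],[0,0,0,0.007,-0.037,0,1],[0,0,0,0.008,-0.044,-0.001,1],[0,0,0,0.009,-0.051,-0.003,1]],
  ],
)

```text
time: 8.8
position: [0.5324, 0.1135, 0.1868]
tool_rot: [-0.554, 0.432, -0.442, 0.558]
ft_force: [0.4, 0.9, 1.0]
grip_width: 0.0008
```

```bash
python3 fl.py 1.26 0.86 9; python3 - <<'E'
from h import *
im=camera("side")[:,:,::-1]
a=im[100:310,220:420]; cv2.imwrite(f"pics/side5z.png",cv2.resize(a,None,fx=2.8,fy=2.8,interpolation=cv2.INTER_CUBIC))
E
```

```text
pos [0.5324 0.1135 0.1868] F [0.44 0.93 1.05] u 0.0416 v -0.0011
1.26 [-0.0014  0.001   0.0003]
1.21 [ 0.     -0.0048 -0.0017]
1.16 [ 0.0014 -0.0105 -0.004 ]
1.11 [ 0.0028 -0.0161 -0.0066]
1.06 [ 0.0041 -0.0216 -0.0094]
1.01 [ 0.0054 -0.0269 -0.0126]
0.96 [ 0.0066 -0.0321 -0.016 ]
0.91 [ 0.0079 -0.037  -0.0196]
0.86 [ 0.009  -0.0418 -0.0235]
```

View pics/side5z.png

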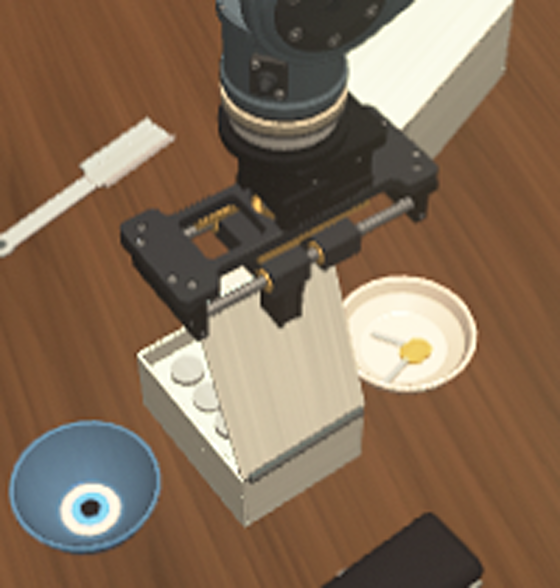

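jog_arm(
  increments=[
    [[0,0,0,0.001,-0.005,-0.002,1],[0,0,0,0.002,-0.0105,-0.004,1],[0,0,0,0.003,-0.016,-0.0065,1],[0,0,0,0.004,-0.0215,-0.0095,1],[0,0,0,0.0055,-0.027,-0.0125,1],[0,0,0,0.007,-0.032,-0.016,1],[0,0,0,0.008,-0.037,-0.0195,1],[0,0,0,0.009,-0.042,-0.0235,1]],
  ],
)

```text
time: 9.65
position: [0.5414, 0.07, 0.1626]
tool_rot: [-0.554, 0.432, -0.442, 0.557]
ft_force: [-0.3, 0.8, -0.3]
grip_width: 0.0005
```

```bash
python3 fl.py 0.86 0.46 9
```

```text
pos [0.5414 0.07   0.1626] F [-0.35  0.78 -0.32] u -0.0028 v 0.0004
0.86 [0.     0.0016 0.0007]
0.81 [ 0.0011 -0.003  -0.0034]
0.76 [ 0.0022 -0.0074 -0.0078]
0.71 [ 0.0032 -0.0115 -0.0124]
0.66 [ 0.0042 -0.0155 -0.0172]
0.61 [ 0.0051 -0.0192 -0.0223]
0.56 [ 0.0059 -0.0226 -0.0274]
0.51 [ 0.0067 -0.0258 -0.0328]
0.46 [ 0.0074 -0.0288 -0.0383]
```

jog_arm(
  increments=[
    [[0,0,0,0.001,-0.003,-0.0035,1],[0,0,0,0.002,-0.0075,-0.008,1],[0,0,0,0.003,-0.0115,-0.0125,1],[0,0,0,0.004,-0.0155,-0.017,1],[0,0,0,0.005,-0.019,-0.022,1],[0,0,0,0.006,-0.0225,-0.0275,1],[0,0,0,0.0065,-0.026,-0.033,1],[0,0,0,0.0075,-0.029,-0.0385,1]],
  ],
)

```text
time: 10.45
position: [0.5489, 0.0407, 0.1235]
tool_rot: [-0.554, 0.433, -0.442, 0.557]
ft_force: [-0.7, 0.8, 0.6]
grip_width: 0.0004
```

```bash
python3 fl.py 0.46 0.06 9;python3 - <<'E'
from h import *
im=camera("side")[:,:,::-1]
a=im[100:310,220:420]; cv2.imwrite(f"pics/side6z.png",cv2.resize(a,None,fx=2.8,fy=2.8,interpolation=cv2.INTER_CUBIC))
E
```

```text
pos [0.5489 0.0407 0.1235] F [-0.68  0.83  0.56] u -0.033 v 0.0
0.46 [-0.0001  0.0005  0.0007]
0.41 [ 0.0005 -0.0022 -0.005 ]
0.36 [ 0.0011 -0.0046 -0.0108]
0.31 [ 0.0016 -0.0067 -0.0167]
0.26 [ 0.0021 -0.0085 -0.0227]
0.21 [ 0.0025 -0.01   -0.0288]
0.16 [ 0.0028 -0.0112 -0.035 ]
0.11 [ 0.003  -0.0122 -0.0412]
0.06 [ 0.0031 -0.0128 -0.0475]
```

View pics/side6z.png

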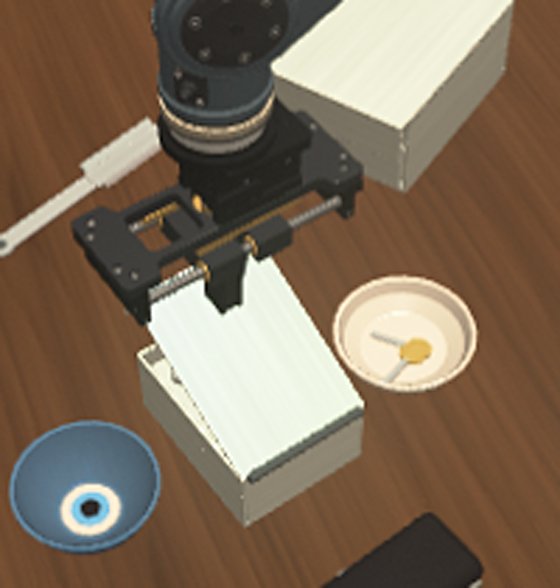

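jog_arm(
  increments=[
    [[0,0,0,0.0005,-0.002,-0.0045,1],[0,0,0,0.001,-0.004,-0.0095,1],[0,0,0,0.0015,-0.006,-0.0145,1],[0,0,0,0.002,-0.0075,-0.019,1],[0,0,0,0.002,-0.009,-0.0235,1],[0,0,0,0.0025,-0.01,-0.028,1],[0,0,0,0.003,-0.011,-0.032,1],[0,0,0,0.003,-0.0115,-0.036,1]],
  ],
)

```text
time: 11.3
position: [0.5517, 0.0287, 0.0864]
tool_rot: [-0.554, 0.433, -0.442, 0.557]
ft_force: [-0.4, -0.4, 0.1]
grip_width: 0.0004
```

jog_arm(
  increments=[
    [[0,0,0,0,-0.0005,-0.003,1],[0,0,0,0,-0.001,-0.006,1],[0,0,0,0,-0.001,-0.0085,1],[0,0,0,0,-0.0015,-0.011,1],[0,0,0,0,-0.0015,-0.013,1],[0,0,0,0,-0.0015,-0.0145,1]],
  ],
)

```text
time: 11.9
position: [0.5517, 0.0271, 0.0718]
tool_rot: [-0.555, 0.433, -0.442, 0.557]
ft_force: [-0.1, -0.7, 0.6]
grip_width: 0.0003
```

jog_arm(
  increments=[
    [[0,0,0,0,0,-0.0008,1],[0,0,0,0,0,-0.0016,1],[0,0,0,0,0,-0.0024,1]],
  ],
)

```text
time: 12.2
position: [0.5517, 0.0271, 0.0694]
tool_rot: [-0.555, 0.433, -0.442, 0.557]
ft_force: [0.4, -0.1, 1.1]
grip_width: 0.0004
```

jog_arm(
  increments=[
    [[0,0,0,0,0,-0.0006,1],[0,0,0,0,0,-0.0012,1]],
  ],
)

```text
time: 12.4
position: [0.5517, 0.0271, 0.0684]
tool_rot: [-0.555, 0.433, -0.442, 0.557]
ft_force: [-0.7, -0.1, 6.8]
grip_width: -0.0
```

jog_arm(
  increments=[
    [[0,0,0,0,0,-0.0006,1],[0,0,0,0,0,-0.0006,1]],
  ],
)

```text
time: 12.6
position: [0.5517, 0.0271, 0.0684]
tool_rot: [-0.555, 0.433, -0.442, 0.557]
ft_force: [-1.9, -0.3, 5.0]
grip_width: 0.0006
```

jog_arm(
  increments=[
    [[0,0,0,0,0,0.005,1],[0,0,0,0,0,0.03,1],[0,0,0,0,0,0.07,1],[0,0,0,0,0,0.12,1],[0,0,0,0,0,0.17,1],[0,0,0,0,0,0.21,1],[0,0,0,-0.02,-0.04,0.21,1],[0,0,0,-0.04,-0.08,0.21,1]],
  ],
)

```text
time: 13.4
position: [0.5123, -0.0531, 0.2806]
tool_rot: [-0.555, 0.43, -0.443, 0.558]
ft_force: [0.5, -1.2, -0.3]
grip_width: 0.0005
```

jog_arm(
  increments=[
    [[0,0,0,-0.02,-0.045,0,1],[0,0,0,-0.03,-0.09,0,1],[0,0,0,-0.03,-0.135,0,1],[0,0,0,-0.03,-0.18,0,1],[0,0,0,-0.03,-0.22,0,1],[0,0,0,-0.03,-0.22,0,1]],
  ],
)

```text
time: 14.0
position: [0.4825, -0.2786, 0.2807]
tool_rot: [-0.554, 0.43, -0.445, 0.556]
ft_force: [0.7, 0.4, 0.0]
grip_width: 0.0005
```

```bash
python3 - <<'E'
from h import *
for n in ("side","top"):
    im=camera(n)[:,:,::-1]
    a=im[100:310,190:430]; cv2.imwrite(f"pics/{n}7z.png",cv2.resize(a,None,fx=2.8,fy=2.8,interpolation=cv2.INTER_CUBIC))
p=[.5411,.0728,1.8096,0,0]
for k in ("A","B","FL","FR","LL"):
    print(k,[((proj(n,model(p,k))[0]-(190,100))*2.8).round(0) for n in("side","top")])
E
```

```text
A [array([328., 526.]), array([203., 199.])]
B [array([445., 454.]), array([227., 302.])]
FL [array([213., 338.]), array([346., 153.])]
FR [array([332., 273.]), array([372., 262.])]
LL [array([217., 363.]), array([346., 159.])]
```

View pics/side7z.png

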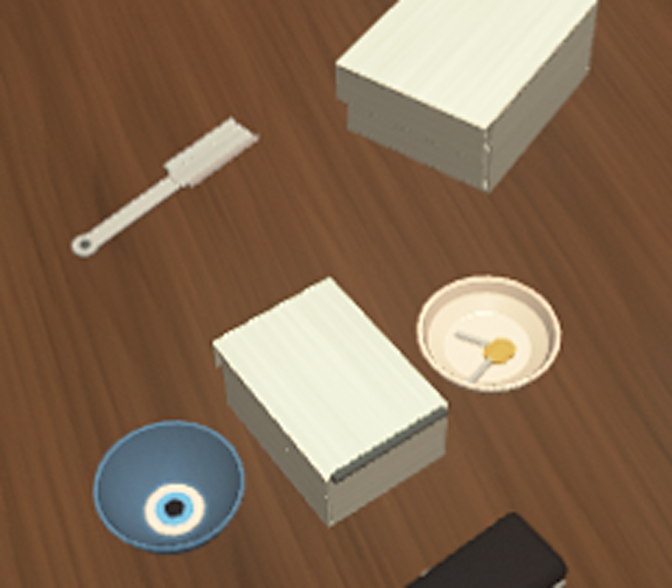

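View pics/top7z.png

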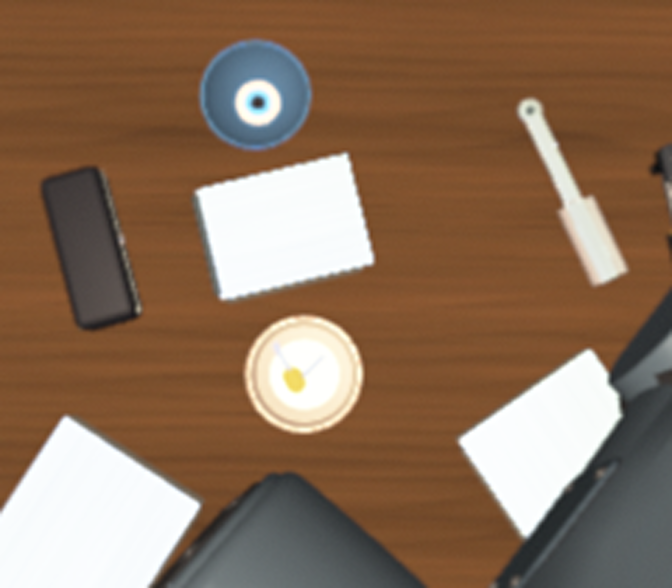

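```bash
python3 -c "
from rig import *
print(get_obs()['time']);print(hand_in())"
```

```text
14.1
the job is handed in; nothing more can be done
None
```

The coin box is shut: the drawer is fully home and the flap lies flat on the box with its lip in front of the drawer. I handed it in at 14.1 s with the arm well clear of everything.

- **Drawer:** I pushed it with shut fingertips on its outer face. The force stayed around 1–2 N, then rose sharply to about 6 N at the stop. The stop was within about 1.5 mm of where my camera fit put the home position, and the top view then showed nothing sticking out.
- **Flap:** I pushed it over slowly from its outer face and pressed it down. It stopped firmly at about 7 N with the fingertips 68 mm above the table, which is where a shut flap should be.
- **Last pictures:** The flap edges match the predicted shut position to within about 2 pixels. The box, bowl, dish and shoehorn show no visible movement. The case also looked in place, but I compared it only by eye.

No check failed or disagreed. The lip covers the drawer front in the final pictures, so "drawer home" rests on the force rise and the earlier top view.

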